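Hang a parts bin on a cleat board

ROBOT

A 6-joint arm with a two-finger parallel gripper is mounted at the origin on a cart in front of the work surface, level with it; the furniture and walls round the work are solid. World frame = base frame: x ahead of the robot, y to its left, z up, the work surface at z = 0. Lengths are in m, angles in degrees, forces in N, time in s.
With the tool pointing down it reaches from about 0.325 to 0.775 m from the base axis. Payload 5.5 kg.
Tool frame: the origin (TCP) lies at the centre of the arm's flange, where the gripper is bolted on; the fingertips stand 182 mm ahead of it and the grasp point (between the pads) lies 163 mm ahead of it; z points along the fingers, y is the line along which they close (so a half turn about z gives the same grasp; the last joint's range is limited). The gripper opens to 88 mm and grips with 3 to 60 N. Pads are 20 mm wide; open, the fingers measure 115 mm over their backs; the gripper's body (75 mm by 178 mm) begins 61 mm behind the grasp point.
Start: joints at [-66.79, 5.22, 70.514, -0, 104.267, -3.249], TCP at [0.267, -0.537, 0.405] pointing down, gripper open.
Joint ranges: [-164.24, 164.24], [-49.07, 125.15], [9.68, 141.18], [-86.29, 266.29], [3.28, 154.24], [-151.56, 151.56]. Speed limits (degrees/s): [147.25, 147.25, 172.46, 180, 180, 180].

INTERFACE

Orientations are given as [roll, pitch, yaw] about the fixed x, y, z axes, in that order (R = Rz(yaw) Ry(pitch) Rx(roll)).
In Python, from station import r gives the robot as it stands. The module is installed in compiled form; this text tells all that it offers. Calls block until the motion is done:
- r.reach(position, orientation): joint-space move of the TCP to a pose.
- r.servo_line(position, rotation=None, speed=0.15): straight line of the TCP; rotation=None keeps the orientation; speed is the mean speed in m/s.
- r.move_joints(angles): joint-space move.
- r.let_go() and r.grab(squeeze=None): open the fingers fully, or close them until they stop; squeeze is the grip in N (None keeps the last).
- r.wait(seconds).
- r.inverse_kinematics(position, orientation): joint angles nearest the present ones, or None.
- r.sense(): the state.
- r.snapshot(name): name is "scene" or "side" or "wrist"; returns a dict with "frame" (420x560x3 uint8, red, green, blue), "fx", "fy", "cx", "cy" (pixels), "dist_coeffs" ([k1, k2, p1, p2, k3] as OpenCV has them; the pictures are not rectified), "R" (3x3) and "t" (3): a world point X has camera coordinates R X + t. Camera axes: x right, y down, z forward; pixel columns grow to the right and rows downward; lengths in m; the calibration is good to about 2 mm. A picture is of the moment at which its call begins. There is no depth.
A pose or a line that the arm cannot do raises r.IKError and nothing moves.
- r.hand_in(): hands the job in; it is judged then, once.
The state is a dict: "clock": time; "joints": joint angles; "joint_vel": joint speeds; "joint_torque": joint torques, N m; "tcp_pos": TCP position; "orientation": TCP orientation; "contact_force": force on the tool from outside, world axes, zero at the start; "torque": the same for the moment, N m; "opening": finger opening in m; "gripper_force": force on a finger pad.
Only numpy, scipy, OpenCV 4.12 (cv2) and the standard library are available. Lean on these libraries where they do the work, as an engineer would, in place of code of your own. Each camera call takes 0.05 s, during which the arm holds its last target. There are 200 camera calls.

TASK

Hang the blue parts bin on the aluminium cleat of the plywood board, in the middle. Tip the top of the bin clearly towards the board (20 to 30 degrees, so that the rubber feet low on its back pass in front of the cleat), lower its angled rear strip behind the cleat until you feel it catch, then let the bin swing down upright, settle it fully into the cleat with its back parallel to the board, and let go. Work gently: do not let the bin fall and do not push it against the board or cleat with more than about 20 N, and leave the other things on the bench where they are.

Things in the scene. Friction and masses are not known exactly. Their poses are not given: they have to be found in the camera images.
- bin_grip (a point): centre of the black grip fin of the loose blue bin. The fin is 46 mm long (bin x), 16 mm thick (bin y), from 54 to 100 mm above the bin's underside; this point is 80 mm above the underside, on the bin's mid-axis. Axes as the bin's: x towards its back, y to its left, z up. Hung and settled, it is 68.6 mm in front of the board face and the bin's axes are the board's.
- hang_bin: the loose blue open bin (0.18 to 0.35 kg), origin at the centre of its underside, axes as bin_grip. Box 90 (x) x 100 (y) x 48 mm high; back wall 78 mm high, its outer face 45 mm behind the mid-axis. Two 10 mm thick rubber feet, 5.5 mm above the underside, 35 mm either side, reach 68.5 mm behind the mid-axis and stand on the board face when the bin hangs upright.
- strip_edge (a point): middle of the free lower edge of the bin's aluminium rear strip: 67.2 mm behind and 29.2 mm below bin_grip. The strip is 84 mm wide (y) and 4 mm thick; from the back wall (72 mm above the underside) it slopes 45 degrees backwards and down to this edge. Hung and settled, the edge lies against the board face about 12 mm below the cleat's top.
- cleat_board: upright plywood board fixed on the bench, 250 mm wide, 190 mm high, 18 mm thick. Origin at the middle of the foot of its front face; that face is the plane x = 0 of this frame and looks to -x, towards the robot; y to the left, z up. It carries the cleat (see board_top). Board and cleat are rigid; in the groove a push is wedged up about 2.5 times: keep pushes under 20 N.
- board_top (a point): middle of the top edge of the board's front face, 190 mm up. Below it a 190 mm long aluminium cleat, centred in y, is clamped at a height that is NOT measured: its top is 118 to 162 mm above the bench; find it by feel or sight. Its lip, 4 mm thick, rises 45 degrees outwards, 19 mm from root to top; the groove behind it is 16 mm wide at the mouth; the lip stands 19.4 mm out.
- multimeter: yellow handheld multimeter, 132x72x43 mm, lying on the bench; origin under its centre; to be left alone
- capacitor_3: black capacitor can, 30 mm across, 42 mm tall, standing to the right of the board; origin under its centre; to be left alone
- heatsink_1: grey finned heatsink, 60x50x30 mm, to the left of the board; origin under its centre; to be left alone
- tape_black: roll of black tape, 82 mm across, 20 mm high; origin under its centre; to be left alone
Not all that is in view belongs to the job. There is more than one size of the hang_bin; the one meant has the size given above.

How it is judged:
By the outcome, as a careful person would: the job done as asked, in the order asked, and still so for the second after the job is handed in, with the robot touching nothing.
It also fails if it takes over 48 s, if anything falls off the work surface, if the arm or the gripper's body presses on something with over 40 N, if the wrist force passes 120 N, or if a joint passes its speed limit or range.

## Working session

There is one attempt and no reset: what is moved stays moved. The work goes in short steps, each a Python script; the robot and the scene stay as the last script left them, time stands still between calls to the robot, and variables do not carry over. Pictures are saved under pics/ and viewed, at most 10 in all, crops included, and the job is handed in when it is done.

```bash
mkdir -p pics; cat > h.py <<'E'
import numpy as np, cv2, pickle
from station import r
def snap(n,f):
    s=r.snapshot(n); cv2.imwrite(f'pics/{f}.png',s['frame'][:,:,::-1]); pickle.dump({k:s[k] for k in s},open(f'pics/{f}.pkl','wb')); return s
E
python3 - <<'E'
from h import *
for n in('scene','side'):
    s=snap(n,n+'0'); print(n,s['fx'],s['dist_coeffs'],np.round(-np.array(s['R']).T@s['t'],3))
print(r.sense())
E
```

```text
scene 494.52417630325726 [-0.18405499  0.          0.          0.          0.        ] [-0.043  0.733  0.807]
side 439.15435872280585 [-0.02741931  0.          0.          0.          0.        ] [0.936 0.888 0.846]
{'clock': 0.1, 'joints': array([-6.67902069e+01,  5.25742528e+00,  7.05756018e+01,  6.49744429e-04,
        1.04266732e+02, -3.24696439e+00]), 'joint_vel': array([ 0.10136527, -0.07977839, -0.05486309, -0.03577501, -0.01563426,
       -0.01484033]), 'joint_torque': array([ 2.05255521e-03, -4.47856987e+01, -4.07569349e+01,  7.00743799e-02,
        2.84345256e-02, -1.25295646e-04]), 'tcp_pos': array([ 0.26734702, -0.53719559,  0.40362786]), 'orientation': array([-1.79900436e+02, -6.27933862e-03,  2.64569116e+01]), 'contact_force': array([ 0.87463525, -0.32815057,  0.00126061]), 'torque': array([-0.01210935, -0.01436059,  0.02407619]), 'gripper_force': 0.0, 'opening': 0.08808948237197618}
```

View pics/scene0.png

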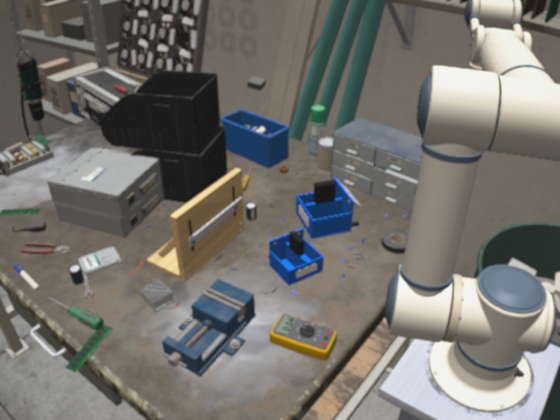

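View pics/side0.png

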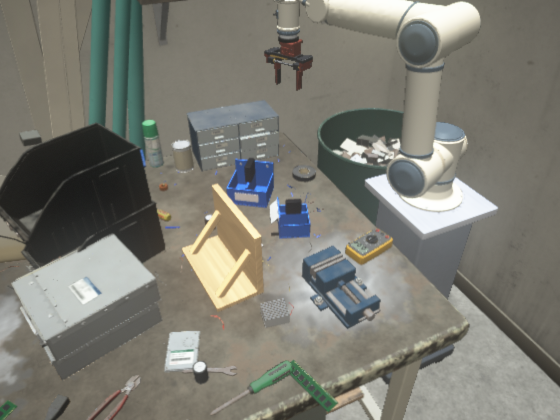

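The scene view shows two blue bins, at about (325,210) and (296,257), and the board with the cleat at about (210,225). In the side view the bins are at (250,185) and (293,215). I'll enlarge both regions into one picture.

```bash
python3 - <<'E'
import cv2,numpy as np
a=cv2.imread('pics/scene0.png')[165:285,145:365]; b=cv2.imread('pics/side0.png')[150:310,175:325]
a=cv2.resize(a,None,fx=3.6,fy=3.6,interpolation=cv2.INTER_CUBIC)
cv2.imwrite('pics/ca.png',a)
b=cv2.resize(b,None,fx=3.7,fy=3.7,interpolation=cv2.INTER_CUBIC); cv2.imwrite('pics/cb.png',b); print(a.shape,b.shape)
E
```

```text
(432, 792, 3) (592, 555, 3)
```

View pics/ca.png

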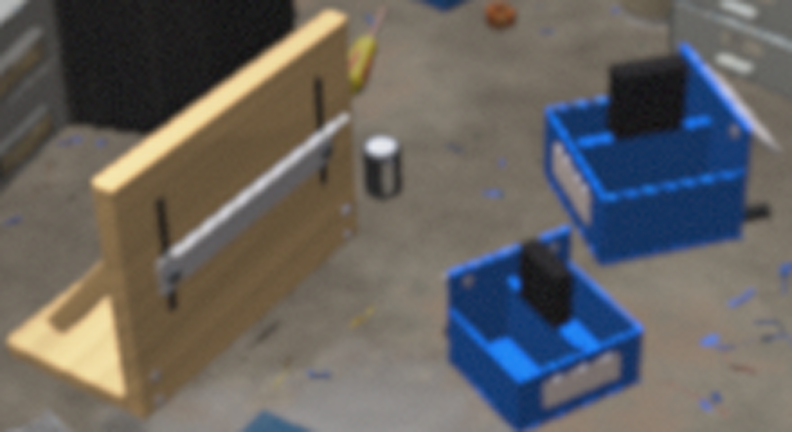

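View pics/cb.png

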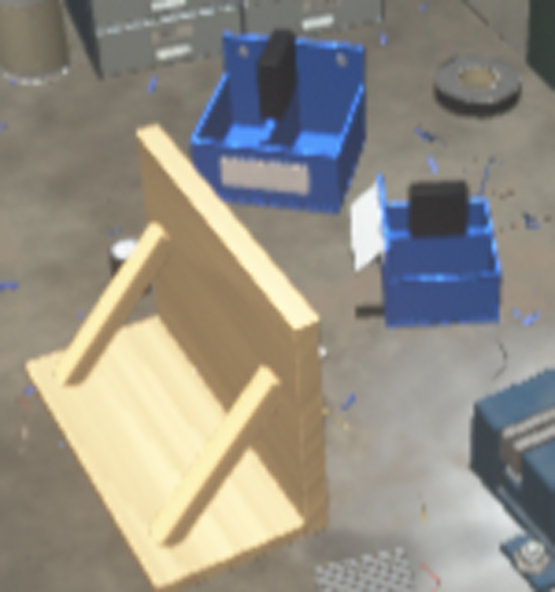

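The wooden board's front face has its top corners at crop (118,190) and (348,18). The cleat runs from about (160,262) to (345,118). The near bin and the far bin both have a fin, so I'll fit poses with both candidate sizes.

```bash
cat > fit.py <<'E'
from h import *
from scipy.optimize import least_squares
S={n:pickle.load(open(f'pics/{n}0.pkl','rb')) for n in('scene','side')}
def proj(s,X):
    K=np.array([[s['fx'],0,s['cx']],[0,s['fy'],s['cy']],[0,0,1]])
    return cv2.projectPoints(np.array(X,float).reshape(-1,3),cv2.Rodrigues(np.array(s['R']))[0],np.array(s['t'],float),K,np.array(s['dist_coeffs']))[0].reshape(-1,2)
A=lambda u,v:(145+u/3.6,165+v/3.6); B=lambda u,v:(175+u/3.7,150+v/3.7)
def W(p,X):
    c,s=np.cos(p[2]),np.sin(p[2]); X=np.array(X,float)
    return np.c_[p[0]+c*X[:,0]-s*X[:,1],p[1]+s*X[:,0]+c*X[:,1],X[:,2]]
def fit(obs,p0,scale=False):
    def f(p):
        k=p[3] if scale else 1
        return np.concatenate([(proj(S[n],W(p,np.array(X)*k))-px).ravel() for n,px,X in obs])
    q=least_squares(f,list(p0)+([1.] if scale else []),loss='soft_l1'); return q.x,np.round(f(q.x).reshape(-1,2),1)
b=.125
board=[('scene',A(118,190),(0,b,.19)),('scene',A(348,18),(0,-b,.19)),('scene',A(148,412),(0,b,0)),('scene',A(355,238),(0,-b,0)),
 ('side',B(318,318),(0,b,.19)),('side',B(162,126),(0,-b,.19)),('side',B(326,525),(0,b,0))]
near=[('scene',A(520,430),(-.045,.05,0)),('scene',A(637,380),(-.045,-.05,0)),('scene',A(518,382),(-.045,.05,.048)),('scene',A(641,328),(-.045,-.05,.048)),
 ('scene',A(447,273),(.045,.05,.078)),('scene',A(569,229),(.045,-.05,.078)),
 ('side',B(386,326),(.045,.05,0)),('side',B(499,322),(-.045,.05,0)),('side',B(500,272),(-.045,.05,.048)),('side',B(487,199),(-.045,-.05,.048)),('side',B(379,177),(.045,.0,.078))][:-1]
far=[('scene',A(550,165),(-.045,.05,0)),('scene',A(605,262),(-.045,-.05,0)),('scene',A(547,107),(-.045,.05,.048)),('scene',A(605,198),(-.045,-.05,.048)),
 ('scene',A(742,238),(.045,-.05,0)),('side',B(192,200),(-.045,-.05,0)),('side',B(338,212),(-.045,.05,0)),('side',B(192,145),(-.045,-.05,.048)),('side',B(341,160),(-.045,.05,.048))]
far=[(n,p,(X[0],-X[1],X[2])) if 0 else (n,p,X) for n,p,X in far]
if __name__=='__main__':
    for nm,o,p0,sc in(('board',board,(.7,.1,0),0),('near',near,(.5,0,0),1),('far',far,(.5,-.1,-2),1)):
        p,e=fit(o,p0,sc); print(nm,np.round(p,4),np.degrees(p[2]),e.tolist())
    # cleat top height: end of cleat near the left: scene
    p,_=fit(board,(.7,.1,0))
    for z in(.12,.13,.14,.15,.16):
        q=(proj(S['scene'],W(p,[(-.0194,.095,z),(-.0194,-.095,z)]))-[145,165])*3.6; print(z,q.round(0).tolist())
E
python3 fit.py
```

```text
Traceback (most recent call last):
  File "fit.py", line 27, in <module>
    p,e=fit(o,p0,sc); print(nm,np.round(p,4),np.degrees(p[2]),e.tolist())
        ~~~^^^^^^^^^
  File "fit.py", line 15, in fit
    q=least_squares(f,list(p0)+([1.] if scale else []),loss='soft_l1'); return q.x,np.round(f(q.x).reshape(-1,2),1)
  File "fit.py", line 14, in f
    return np.concatenate([(proj(S[n],W(p,np.array(X)*k))-px).ravel() for n,px,X in obs])
                                      ~^^^^^^^^^^^^^^^^^
  File "fit.py", line 10, in W
    return np.c_[p[0]+c*X[:,0]-s*X[:,1],p[1]+s*X[:,0]+c*X[:,1],X[:,2]]
                        ~^^^^^
IndexError: too many indices for array: array is 1-dimensional, but 2 were indexed
```

```bash
sed -i 's/X=np.array(X,float)$/X=np.array(X,float).reshape(-1,3)/' fit.py; python3 fit.py
```

```text
board [0.6796 0.0494 0.0941] 5.390419407305193 [[-2.2, -0.4], [0.2, -0.9], [-0.9, 2.4], [1.2, -1.6], [0.4, -0.6], [-0.8, -1.4], [0.9, 0.2]]
near [ 0.4872 -0.0302 -0.3601  0.974 ] -20.630884468043792 [[-0.6, 0.9], [0.1, 0.3], [0.2, -0.6], [-0.0, 0.1], [0.2, 0.1], [-0.2, -0.5], [0.5, -0.3], [-0.2, -0.7], [0.0, 0.5], [-0.3, -0.0]]
far [ 0.5425 -0.2378 -2.1736  1.1993] -124.53919708294201 [[-0.2, 2.2], [-0.2, -0.5], [1.1, 1.5], [0.6, -0.2], [-1.7, -1.4], [38.6, 2.1], [-37.0, -4.8], [38.1, 2.3], [-39.2, -5.3]]
0.12 [[177.0, 265.0], [351.0, 126.0]]
0.13 [[176.0, 253.0], [350.0, 114.0]]
0.14 [[174.0, 240.0], [349.0, 102.0]]
0.15 [[173.0, 227.0], [349.0, 90.0]]
0.16 [[171.0, 214.0], [348.0, 78.0]]
```

The near bin fits the given size (scale 0.97) and the far one is 20% bigger, so the near one is the target. I'll move above it and check with the wrist camera.

```bash
python3 - <<'E'
from fit import *
p,e=fit(near,(.487,-.03,-.36)); print(p,np.degrees(p[2]))
yaw=np.degrees(p[2])
for y in(yaw,yaw+180):
    print(y,r.inverse_kinematics([p[0],p[1],.36],[180,0,y]), r.inverse_kinematics([.6,.05,.36],[180,27,5.4+y-yaw]))
r.reach([p[0],p[1],.36],[180,0,yaw])
s=snap('wrist','w1'); print(r.sense()['clock'],r.sense()['tcp_pos'],np.round(-np.array(s['R']).T@s['t'],3))
for nm,P in(('near',[(-.045,.05,.048),(-.045,-.05,.048),(-.023,.008,.1),(.023,.008,.1),(.023,-.008,.1),(-.023,-.008,.1),(.045,.05,.078),(.045,-.05,.078)]),):
    print(proj(s,W(p,P)).round(0).tolist())
q,_=fit(board,(.7,.1,0)); print(proj(s,W(q,[(0,b,.19),(0,-b,.19),(0,b,0),(0,-b,0)])).round(0).tolist())
E
```

```text
[ 0.48746666 -0.02997949 -0.35825813] -20.526679067021817
-20.526679067021817 [-7.51127180e+00 -1.23366057e+01  9.18723428e+01 -2.54444375e-14
  1.00464263e+02  1.03015407e+02] [  1.96070066  17.22970465  63.32922185  -1.93869207 126.38364712
  85.78450786]
159.4733209329782 [ -7.5112718  -12.33660571  91.87234278   0.         100.46426293
 -76.98459274] [  0.96643135  -6.39997913  88.41459737   2.12628796  71.06689243
 -94.6421504 ]
2.15 [ 0.48754796 -0.0305786   0.36007482] [ 0.561 -0.058  0.34 ]
[[225.0, 246.0], [332.0, 246.0], [268.0, 246.0], [268.0, 187.0], [290.0, 187.0], [289.0, 246.0], [214.0, 153.0], [343.0, 153.0]]
[[-172.0, 100.0], [203.0, -215.0], [26.0, 94.0], [246.0, -37.0]]
```

View pics/w1.png

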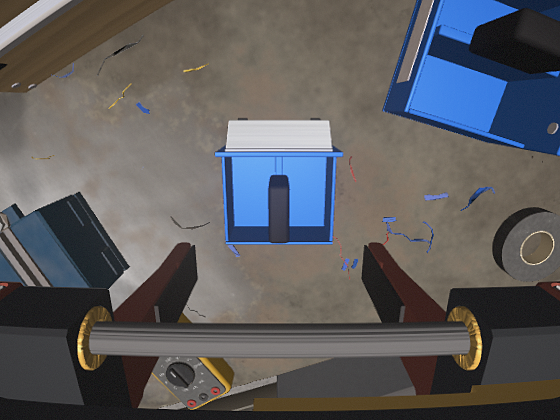

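The wrist view shows fin columns 268–290 and box corners at (226,243) and (333,243), all within 3 px of prediction, so the pose is good. The board edge at top left is some 20 px off, so I'll measure the board again after grasping.

```bash
python3 - <<'E'
from fit import *
p,e=fit(near,(.487,-.03,-.36)); yaw=np.degrees(p[2])
r.servo_line([p[0],p[1],.243],speed=.12)
r.grab(40); s=r.sense(); print(s['opening'],s['gripper_force'],s['tcp_pos'],s['contact_force'],s['clock'])
r.servo_line([p[0],p[1],.40],speed=.15)
s=r.sense(); print(s['opening'],s['contact_force'],s['torque'])
r.reach([.46,.05,.44],[180,0,5.4])
s=snap('wrist','w2'); print(r.sense()['clock'])
q,_=fit(board,(.7,.1,0)); print(proj(s,W(q,[(0,b,.19),(0,-b,.19),(0,b,0),(0,-b,0),(-.0194,.095,.125),(-.0194,-.095,.125)])).round(0).tolist())
E
```

```text
0.015947262497023676 39.99996364116669 [ 0.48747153 -0.02996448  0.24298698] [ 0.55132849  0.29162913 -0.71054519] 4.375
0.015765158291109374 [ 0.58036574  0.33578685 -2.92726921] [0.06267454 0.05554614 0.03585298]
6.0833
[[109.0, -122.0], [515.0, -113.0], [187.0, -19.0], [409.0, -17.0], [185.0, -49.0], [428.0, -46.0]]
```

View pics/w2.png

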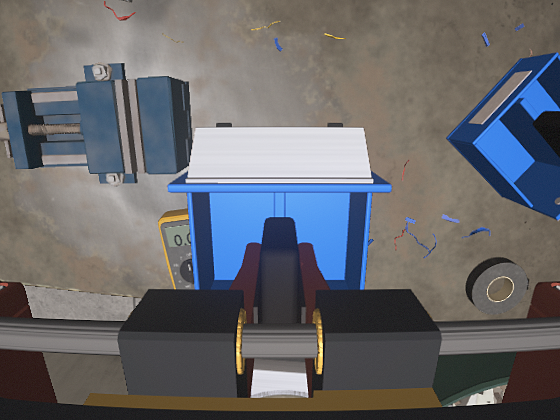

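The bin is held (opening 15.9 mm, weight about 2.9 N), but the board is out of view above the frame. I'll tip the camera forward.

```bash
python3 - <<'E'
from fit import *
r.reach([.40,.045,.44],[180,-30,5.4])
s=snap('wrist','w3'); print(r.sense()['clock'])
q,_=fit(board,(.7,.1,0)); print(proj(s,W(q,[(0,b,.19),(0,-b,.19),(0,b,0),(0,-b,0),(-.0194,.095,.125),(-.0194,-.095,.125)])).round(0).tolist())
f=s['frame'][:,:,::-1]; cv2.imwrite('pics/w3c.png',cv2.resize(f,(800,600),interpolation=cv2.INTER_CUBIC))
E
```

```text
6.6833
[[168.0, 65.0], [433.0, 66.0], [208.0, 147.0], [378.0, 146.0], [211.0, 117.0], [384.0, 117.0]]
```

View pics/w3c.png

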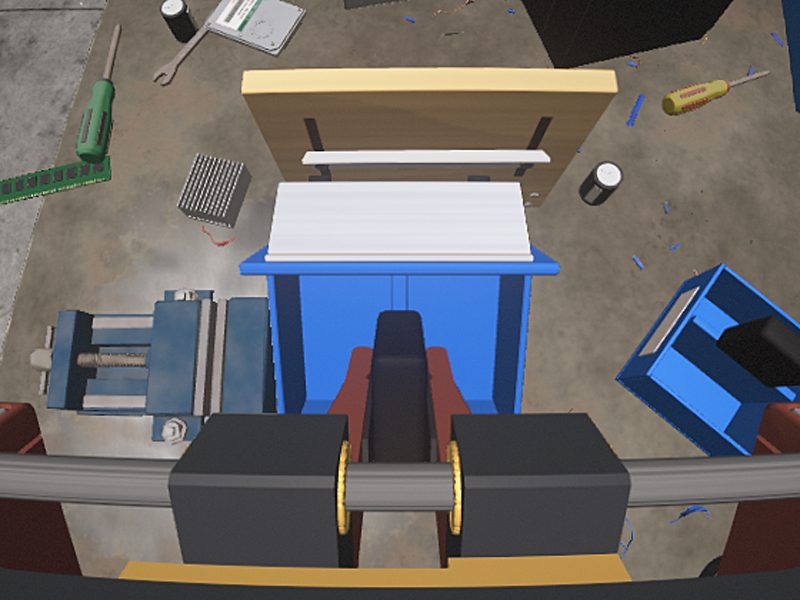

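The wrist view shows the board's front top edge at (244,93)–(616,93) (800 px scale), its bottom right corner at about (528,207), and the cleat's outer edge at (303,164)–(549,162). I'll refit the board pose and cleat height with these.

```bash
cat > bfit.py <<'E'
from fit import *
S['w']=pickle.load(open('pics/w3.pkl','rb')); k=.7
C=lambda u,v:(u*k,v*k)
wo=[(C(244,93.5),(0,b,.19)),(C(616,93.5),(0,-b,.19)),(C(527,207),(0,-b,0)),(C(303,164),(-.0194,.095,None)),(C(549.5,162.5),(-.0194,-.095,None))]
def f(p,w=2.):
    o=[(proj(S[n],W(p,X))-px).ravel() for n,px,X in board]
    o+=[w*(proj(S['w'],W(p,[X[0],X[1],p[3] if X[2] is None else X[2]]))-px).ravel() for px,X in wo]
    return np.concatenate(o)
def board_fit(w=2.): return least_squares(f,[.68,.05,.09,.122],args=(w,),loss='soft_l1').x
if __name__=='__main__':
    for w in(1.,2.,6.):
        p=board_fit(w); print(w,p.round(4),np.degrees(p[2]).round(2)); print((f(p,1.)).reshape(-1,2).round(1).tolist())
E
python3 bfit.py
```

```text
1.0 [0.6803 0.0496 0.0995 0.129 ] 5.7
[[-2.2, -0.3], [-0.2, -1.0], [-0.9, 2.4], [0.8, -1.7], [0.4, -0.6], [-1.2, -1.3], [0.9, 0.2], [-3.3, -0.3], [1.9, -0.9], [8.9, 0.6], [-1.3, 0.2], [0.4, 0.4]]
2.0 [0.6803 0.0498 0.1007 0.1291] 5.77
[[-2.3, -0.3], [-0.4, -1.0], [-0.9, 2.5], [0.7, -1.7], [0.5, -0.6], [-1.3, -1.2], [1.0, 0.2], [-3.5, -0.2], [1.7, -1.1], [8.7, 0.5], [-1.5, 0.2], [0.2, 0.2]]
6.0 [0.6803 0.05   0.1015 0.1293] 5.82
[[-2.3, -0.2], [-0.4, -1.0], [-1.0, 2.6], [0.6, -1.7], [0.6, -0.5], [-1.3, -1.1], [1.0, 0.3], [-3.8, -0.1], [1.4, -1.2], [8.6, 0.4], [-1.8, 0.1], [0.1, 0.0]]
```

The fit is consistent: board at about (0.680, 0.050), yaw 5.8°, cleat top at about 0.129–0.132. The bottom corner I read was hidden by the bin, so I ignore it. Next I tip the bin 28° and touch the board gently above the cleat to fix the x position.

```bash
cat > m.py <<'E'
from h import *
from scipy.spatial.transform import Rotation as Ro
BX,BY,YAW=.6803,.0498,5.75
def pose(ex,ez,th,ey=0.):
    Rz=Ro.from_euler('z',YAW,degrees=True); Rb=Rz*Ro.from_euler('y',th,degrees=True)
    return np.array([BX,BY,0])+Rz.apply([ex,ey,ez])+Rb.apply([-.0672,0,.0292+.163]), [180,th,YAW]
def go(ex,ez,th,ey=0.,speed=.1):
    p,o=pose(ex,ez,th,ey); r.servo_line(p,o,speed)
def force(n=3):
    F=[]
    for _ in range(n): s=r.sense(); F.append(np.r_[s['contact_force'],s['torque']]); r.wait(.02)
    F=np.mean(F,0); Ri=Ro.from_euler('z',-YAW,degrees=True)
    return np.r_[Ri.apply(F[:3]),Ri.apply(F[3:])]
E
python3 - <<'E'
from m import *
p,o=pose(-.09,.20,28); r.reach(p,o)
go(-.014,.156,28,speed=.12); r.wait(.2)
f0=force(); print(r.sense()['clock'],f0.round(2)); np.save('f0.npy',f0)
x=-.014
while x<.006:
    x+=.001; go(x,.156,28,speed=.03); d=force()-f0
    if abs(d[0])>2.5: break
print(x,d.round(2),r.sense()['clock'])
go(x-.004,.156,28,speed=.03); print((force()-f0).round(2)); s=snap('scene','s1')
cv2.imwrite('pics/s1c.png',cv2.resize(s['frame'][120:290,145:345,::-1],None,fx=3.5,fy=3.5,interpolation=cv2.INTER_CUBIC))
E
```

```text
8.9833 [-0.22  0.08 -2.94  0.04 -0.48  0.02]
-0.0009999999999999966 [-5.62 -0.55  1.38 -0.03  1.22  0.03] 12.8833
[-0.72 -0.15  0.05  0.    0.02  0.02]
```

View pics/s1c.png

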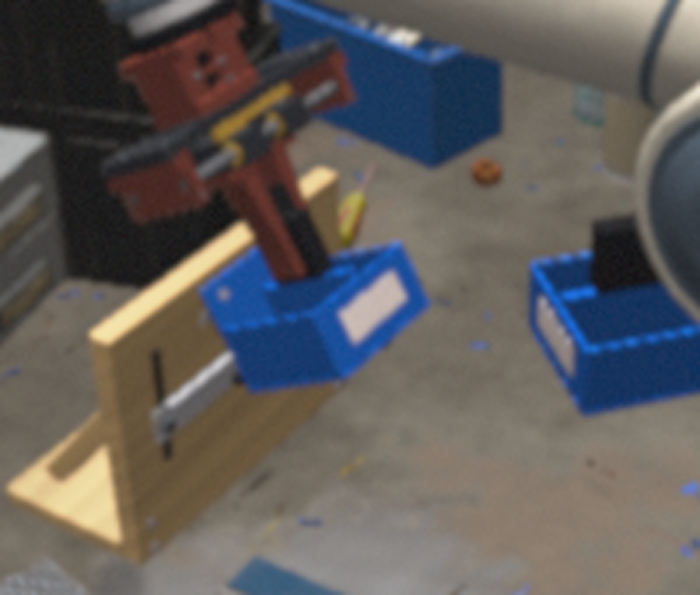

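The bin is tipped in front of the board and touched it at edge x = -1 mm (5.6 N), as expected. Its left and right offsets look symmetric about the middle. Now I lower it into the groove until it catches.

```bash
python3 - <<'E'
from m import *
go(-.008,.150,28,speed=.04); go(-.008,.138,28,speed=.05); r.wait(.1); f0=force(); print(f0.round(2))
z=.138
while z>.110:
    z-=.001; go(-.008,z,28,speed=.03); d=force(2)-f0
    if d[2]>3 or abs(d[0])>5: break
print(z,d.round(2),r.sense()['clock'])
E
```

```text
[-0.05 -0.03 -2.54  0.05 -0.45  0.01]
0.123 [ 2.6   0.43  4.96  0.   -0.23 -0.01] 18.375
```

It caught at edge z = 0.123, and the lip pushes up and towards the board, as the groove geometry predicts. Now I swing it upright about the edge.

```bash
python3 - <<'E'
from m import *
f0=np.array([-.05,-.03,-2.54,0,0,0])
x,z=-.0065,.1235
go(x,z,28,speed=.03); print((force(2)-f0)[:3].round(1))
for th in(24,20,16,12,8,4,2,0):
    go(x,z,th,speed=.06); d=force(2)-f0; print(th,round(z,4),d.round(1)[[0,1,2,4]])
    if d[2]>7: z+=.0007
    if d[0]<-7: x-=.0007
    if max(abs(d[:3]))>18: print('stop'); break
print(x,z,r.sense()['clock'])
E
```

```text
[1.2 0.3 2.3]
24 0.1235 [ 0.6 -0.4  2.2 -0.5]
20 0.1235 [ 0.4 -0.2  1.  -0.4]
16 0.1235 [ 0.   0.1 -0.3 -0.3]
12 0.1235 [ 0.5  0.7 -0.5 -0.2]
8 0.1235 [ 0.3 -0.3  0.2 -0.1]
4 0.1235 [-0.3 -0.  -0.3 -0. ]
2 0.1235 [ 0.2  0.3 -0.8  0. ]
0 0.1235 [ 0.3 -0.2 -0.9  0.1]
-0.0065 0.1235 21.7583
```

It is upright with almost no force. Now I settle it by moving down and in.

```bash
python3 - <<'E'
from m import *
f0=np.array([-.05,-.03,-2.54,0,0,0])
x,z=-.0065,.1235; d=force(2)-f0
for i in range(30):
    wall=d[0]<-2.5; up=d[2]>3
    if wall and up: break
    if max(abs(d[0]),abs(d[2]))>12: print('high'); break
    if z<.108 or x>.006: print('far');break
    if up and not wall: x+=.0006
    elif wall: z-=.0006
    else: x+=.0006; z-=.0006
    go(x,z,0,speed=.02); d=force(2)-f0; print(round(x,4),round(z,4),d.round(1)[[0,1,2,4,5]])
s=r.sense(); print(s['clock'],s['tcp_pos'],s['orientation'])
E
```

```text
-0.0059 0.1229 [-0.   0.5 -0.1  0.  -0. ]
-0.0053 0.1223 [ 0.   0.  -0.9  0.   0. ]
-0.0047 0.1217 [-0.3 -0.2 -0.2  0.   0. ]
-0.0041 0.1211 [ 0.5  0.3 -0.2  0.1 -0. ]
-0.0035 0.1205 [ 0.3 -0.2 -0.6  0.   0. ]
-0.0029 0.1199 [ 0.1 -0.1 -0.1  0.1 -0. ]
-0.0023 0.1193 [-0.4  0.2 -0.3  0.1 -0. ]
-0.0017 0.1187 [-1.  -0.  -0.3  0.2  0. ]
-0.0011 0.1181 [-5.5  0.2  3.2  0.9  0.1]
24.3417 [0.61202119 0.0429025  0.3104987 ] [1.79997626e+02 6.88532116e-02 5.74704963e+00]
```

It touched the board at the edge. I'll ease off 0.5 mm and lower straight down until the lip carries it.

```bash
python3 - <<'E'
from m import *
f0=np.array([-.05,-.03,-2.54,0,0,0])
x,z=-.0017,.1181
go(x,z,0,speed=.02)
for i in range(20):
    d=force(2)-f0; print(round(x,4),round(z,4),d.round(1)[[0,1,2,4,5]])
    if d[2]>6 or abs(d[0])>8 or z<.110: break
    if d[0]<-3: x-=.0004
    elif d[0]>2.5: x+=.0004
    else: z-=.0005
    go(x,z,0,speed=.02)
print(r.sense()['clock'])
s=snap('scene','s2')
cv2.imwrite('pics/s2c.png',cv2.resize(s['frame'][120:290,145:345,::-1],None,fx=3.5,fy=3.5,interpolation=cv2.INTER_CUBIC))
E
```

```text
-0.0017 0.1181 [-1.9  0.1  1.8  0.6  0.1]
-0.0017 0.1176 [-4.4 -0.2  5.2  0.9  0.1]
-0.0021 0.1176 [-1.2 -0.   6.5  0.6  0.1]
25.1917
```

View pics/s2c.png

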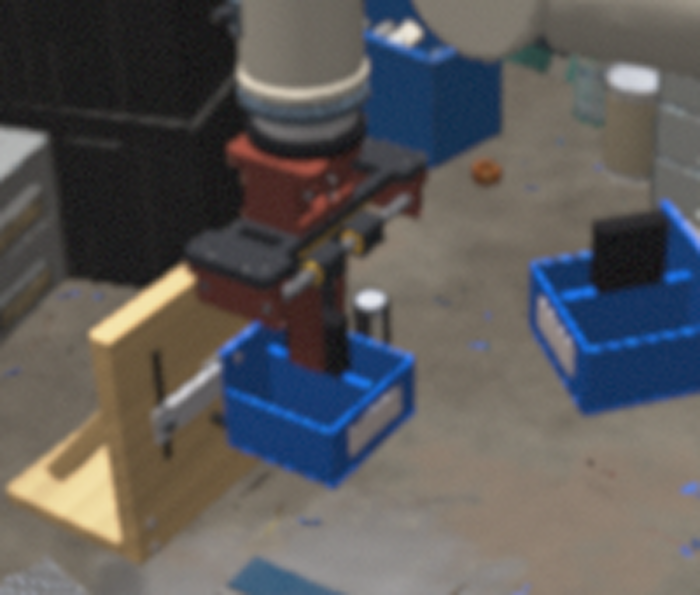

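The bin hangs upright in the groove behind the cleat with the lip carrying 6.5 N. I'll relax the grip so it settles, check, then release.

```bash
python3 - <<'E'
from m import *
f0=np.array([-.05,-.03,-2.54,0,0,0])
r.grab(5); r.wait(.3); print((force(2)-f0).round(1), r.sense()['opening'])
go(-.0021,.1172,0,speed=.02); r.wait(.2); print((force(2)-f0).round(1))
r.let_go(); r.wait(.4); s=r.sense(); print(s['contact_force'],s['clock'],s['opening'])
p=s['tcp_pos']; r.servo_line([p[0],p[1],p[2]+.09],speed=.08)
p,o=pose(-.12,.26,0); r.reach(p,[180,-14,YAW]); r.wait(.3)
s=snap('wrist','w4'); a=snap('side','d4'); c=snap('scene','s4')
print(r.sense()['clock'],r.sense()['contact_force'])
big=lambda s,y0,y1,x0,x1,h: cv2.resize(s['frame'][y0:y1,x0:x1,::-1],(int((x1-x0)*h/(y1-y0)),h),interpolation=cv2.INTER_CUBIC)
cv2.imwrite('pics/end.png',np.hstack([big(s,0,300,130,430,400),big(c,150,290,145,285,400)]))
E
```

```text
[-2.1  0.5  7.4  0.   0.3  0. ] 0.015788499023666934
[-2.3  0.4  8.4  0.   0.3  0. ]
[-0.01766723 -0.56439493 -0.38055115] 27.85 0.08750198470894732
30.125 [ 0.24095736 -0.25185612  0.16048672]
```

View pics/end.png

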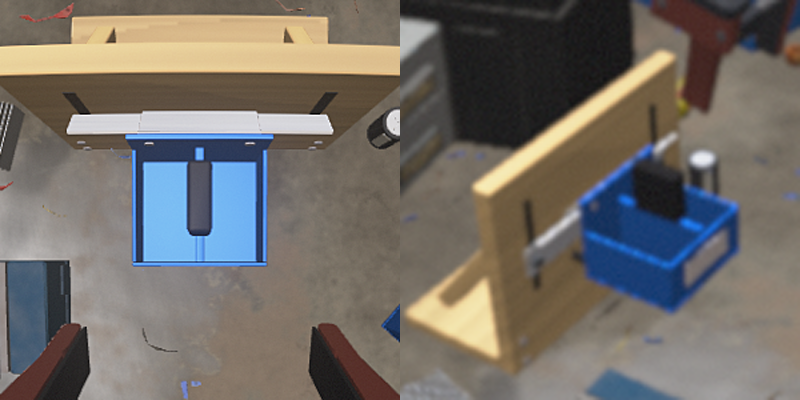

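The bin hangs centred: fin column 200, cleat columns 67–333. I'll compare the picture with the settled pose, then hand in.

```bash
python3 - <<'E'
from m import *; from fit import proj
s=pickle.load(open('pics/w4.pkl','rb'))
Rz=Ro.from_euler('z',YAW,degrees=True)
for th in(-3,0,4):
    P=np.array([(-.045,.05,.048),(-.045,-.05,.048),(.045,.05,.078),(.045,-.05,.078)])-[.0672,0,.0508]
    X=np.array([BX+.0007,BY,0])+Rz.apply(Ro.from_euler('y',th,degrees=True).apply(P)+[-.0014,0,.1172])
    print(th,((proj(s,X)-[130,0])*4/3).round(0).tolist())
E
```

```text
-3 [[133.0, 266.0], [265.0, 266.0], [125.0, 136.0], [273.0, 136.0]]
0 [[132.0, 266.0], [266.0, 266.0], [125.0, 134.0], [273.0, 134.0]]
4 [[130.0, 266.0], [268.0, 266.0], [125.0, 130.0], [273.0, 130.0]]
```

```bash
python3 -c "
from station import r
print(r.hand_in())"
```

```text
the job is handed in; nothing more can be done
None
```

The blue bin hangs upright, settled and centred on the cleat; I let go, backed the gripper clear and handed the job in at about 30 s, with sensed contact forces under 10 N.

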